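# Lay a tall housing down on the inspection plate and seat it in the corner

### The job

Tip the tall aluminium housing over onto its side towards the end stop by pushing near its top; do not lift it. Then push it sideways until its long side is flush against the fence, pressing there with about 12 newtons for half a second, and after that slide it along the fence until its end is home against the end stop, pressing there in the same way. Never load the fence or the stop with more than 25 newtons, leave it lying seated against both, let go, and do not disturb the bowl, the jar or the gauge stand.

Things in the scene. Friction and masses are not known exactly. Their poses are not given: they have to be found in the camera images.
- housing_center (a point): Centre of the tall loose aluminium housing, a plain bar 50 (its x) x 60 (its y) x 160 mm (its z), 0.25 to 0.46 kg, standing on end on the plate at first, this point 80 mm above the plate, its axes within 15 degrees of the plate's. Tipped towards the stop it lies 50 mm high, its z along the plate's x, its own x pointing down. Sliding it takes less than 6 N.
- housing_top (a point): Centre of the housing's upper end face (with a dark bore and four screws), 80 mm from its centre along its z. This end must finally touch the stop. A push of about 1 N near the top tips the housing: once the top has moved about 50 mm it falls by itself.
- plate: Fixed rubber-faced inspection plate, 440 x 200 mm and 15 mm thick; its upper face is 15 mm above the table. Its x points to the end stop, its y away from the fence. Origin on the underside; the plate runs from x -170 to +270 mm and y -100 to +100 mm.
- fence: Fixed low steel rail, 340 mm long, 24 mm wide and 22 mm high above the plate, along the plate's x. Origin on the plate's upper face, in the fence's contact face, at the middle of its length; axes as the plate's: the contact face is the plane y = 0 and looks to +y.
- stop: Fixed steel end stop, a block 45 mm high, 90 mm wide, with a small dial gauge above and behind it (up to 120 mm above the plate, at least 46 mm behind the face). Where it is clamped along the plate varies. Origin on the plate's upper face, in the middle of the contact face; axes as the plate's: the contact face is the plane x = 0 and looks to -x.
- bowl: Bystander: round stainless bowl 160 mm across, 50 mm high, holding glass tubes; origin under its centre. Leave it alone.
- jar: Bystander: glass jar 56 mm across, 80 mm high; origin under its centre. Leave it alone.
- gauge_stand: Bystander: dial gauge on a column and a 130 x 110 mm steel base, 180 mm high; origin under its base. Leave it alone.
Things that resemble listed ones, but are neither listed nor needed, are in the scene too. There is more than one size of the part that bears housing_center; the job needs the smallest.

How it is judged (in metres and radians):
On the way, in this order (a step that is already met when the one before it is completed fails the run):
1. the housing lies on its side on the plate, tipped towards the stop (angle between housing_center's own x axis and vertical above 3.04 rad and z of housing_center in the frame of plate below 0.044 m and angular speed of housing below 0.3 rad/s), for 0.2 s.
2. its long side is pressed flush against the fence with more than 4 N (contact force between housing and fence above 4 N and angle between the z axis of housing_center and the x axis of fence, either way round below 0.035 rad), for 0.3 s.
3. its end is pressed home against the stop with more than 4 N (contact force between housing and stop above 4 N and angle between the z axis of housing_center and the x axis of fence, either way round below 0.035 rad), for 0.3 s.
At the end, for the whole second after the job is handed in: The housing lies at rest on its side on the plate, its top end within 2.5 mm of the stop, its long side within 2.5 mm of the fence and parallel to it within 0.03 rad, and nothing touches it but plate, fence and stop (angle between housing_center's own x axis and vertical above 3.04 rad and z of housing_center in the frame of plate below 0.044 m and angle between the z axis of housing_center and the x axis of fence, either way round below 0.03 rad and y of housing_center in the frame of fence between 0.027 and 0.0325 m and x of housing_top in the frame of stop between -0.0025 and 0.003 m and linear speed of housing below 0.01 m/s).
It fails at once if the fence is loaded with more than 25 N (contact force between housing and fence above 25 N).
It fails at once if the stop is loaded with more than 25 N (contact force between housing and stop above 25 N).
It fails at once if the housing is lifted (height (world z) of housing_center above 0.12 m).
It fails at once if the bowl, the jar or the gauge stand is moved by more than 15 mm (distance of any of bowl, jar, gauge_stand from where it was at the start of the episode above 0.015 m).
It also fails if it takes over 72 s, if anything falls off the work surface, if the arm or the gripper's body presses on something with over 40 N, if the wrist force passes 120 N, or if a joint passes its speed limit or range.

### The arm

A 6-joint arm with a two-finger parallel gripper is mounted at the origin on the work surface. World frame = base frame: x ahead of the robot, y to its left, z up, the work surface at z = 0. Lengths are in mm, angles in degrees, forces in N, time in s.
With the tool pointing down it reaches from about 325 to 900 mm from the base axis. Payload 3.5 kg.
Tool frame: the origin (TCP) lies on the centre line of the jaws, within the pads' length; the fingertips stand 22 mm ahead of it and the grasp point (between the pads) lies 3 mm ahead of it (robot.tip_reach is the distance from the TCP to the fingertips, in mm); z points along the fingers, y is the direction in which the jaws open and shut (so a half turn about z gives the same grasp; the last joint's range is limited). The gripper opens to 85 mm and grips with 20 to 120 N. Pads are 22 mm wide; open, the fingers measure 114 mm over their backs; the gripper's body (76 mm by 85 mm) begins 54 mm behind the grasp point. The pads swing forward as they close: fully open they stand 13 mm farther back than shut.
Start: joints at [67.815, 15.837, -1.513, 72.651, 0, 84.076], TCP at [175.01, 599.995, 253.313] pointing down, gripper open.
Joint ranges: [-178.77, 178.77], [-48.84, 107.48], [-61.69, 71.31], [-111.58, 123.2], [-90, 87.43], [-180, 180]. Speed limits (degrees/s): [147.25, 147.25, 180, 180, 180, 180].

### API

Orientations are given as a 3x3 rotation matrix whose columns are the frame's x, y, z axes.
In Python, from workcell import robot gives the robot as it stands.
- The arm moves only by the shell command python3 -m crank 'ROWS'. ROWS is JSON, a list of rows, each a list of 3 entries, a list of its own where there are three numbers: the finger opening in cm, from 0 to 8.54, then the shift along the world's x, y, z in cm, then the turn about the world's z in rad. In form: [[fingers, [x, y, z], turn], ...]. A call has exactly 10 rows; each row shifts and turns the commanded pose from where the row before left it; what a row does not reach is not made up. A row lasts 1/8 s, in which the tool goes at most 62.5 mm and 10.7 degrees, less where a joint would pass 70% of its speed; a pose out of reach is approached as far as the arm can. A call with a gripper value outside its range is refused whole. The fingers move at their own pace and stop on an object; the grip force is fixed at half the most. Time passes only in rows, so rows that do not move let the fingers close, or fill a call up. It gives the time, the measured TCP pose, the force and the opening at its end, in the units of the state.
- robot.read_state(): the state, without advancing time (a new reading comes with each control period).
- robot.camera(name): name is "scene" or "side" or "wrist"; returns a dict with "color" (400x640x3 uint8, red, green, blue), "fx", "fy", "cx", "cy" (pixels), "R" (3x3) and "t" (3): a world point X has camera coordinates R X + t. Camera axes: x right, y down, z forward; pixel columns grow to the right and rows downward; lengths in mm; the calibration is good to about 2 mm. A picture is of the moment at which its call begins. There is no depth.
- robot.hand_in(): hands the job in, once; it reports no verdict.
The state is a dict: "clock": time; "qpos": joint angles; "joint_velocities": joint speeds; "joint_efforts": joint torques, N m; "ee_pos": TCP position; "tcp_rot": TCP orientation; "contact_force": force on the tool from outside, world axes, zero at the start; "wrist_torque": the same for the moment, N m; "width": opening from 0.0 (shut) to 1.0 (fully open).
Only numpy, scipy, OpenCV 4.12 (cv2) and the standard library are available. Lean on these libraries where they do the work, as an engineer would, in place of code of your own. Each camera call takes 0.05 s, during which the arm holds its last target. There are 200 camera calls.

## Working session

There is one attempt and no reset: what is moved stays moved. The work goes in short steps, Python scripts to look and compute and a shell command to move; the robot and the scene stay as the last step left them, time stands still between calls to the robot, and variables do not carry over. Pictures are saved under pics/ and viewed, about 8 in all and at most 12, crops included, and the job is handed in when it is done.

```bash
mkdir -p pics
cat > h.py <<'E'
import numpy as np,cv2
from workcell import robot
def shot(n,f):
    c=robot.camera(n); cv2.imwrite('pics/'+f+'.png',c['color'][:,:,::-1]); 
    np.savez('pics/'+f+'.npz',**{k:np.array(c[k]) for k in('fx','fy','cx','cy','R','t','color')}); return c
def load(f): return np.load('pics/'+f+'.npz')
def atz(c,u,v,z):
    R=np.array(c['R']);t=np.array(c['t']);o=-R.T@t
    d=R.T@np.array([(u-c['cx'])/c['fx'],(v-c['cy'])/c['fy'],1]); return o+d*(z-o[2])/d[2]
def proj(c,X):
    p=np.array(c['R'])@np.array(X,float)+np.array(c['t']); return np.array([c['fx']*p[0]/p[2]+c['cx'],c['fy']*p[1]/p[2]+c['cy']])
E
python3 - <<'E'
from h import *
for n in('scene','side'):
    c=shot(n,n+'0'); print(n,-np.array(c['R']).T@c['t'],c['fx'])
s=robot.read_state();print(s['clock'],s['tcp_rot'],s['contact_force'])
E
```

```text
scene [1320.53042769 -905.33892123 1266.40776309] 483.8968822331827
side [ -255.90231104 -1168.84266757  1013.08196842] 502.1670210952837
0.1 [[-9.59997873e-01  2.80006178e-01 -7.90010222e-04]
 [ 2.80007190e-01  9.59996116e-01 -1.85231555e-03]
 [ 2.39746948e-04 -1.99942753e-03 -9.99997972e-01]] [0.19710438 0.49011422 0.12096673]
```

View pics/scene0.png

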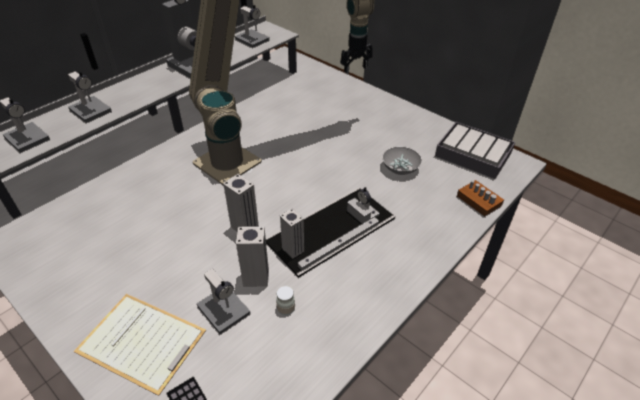

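View pics/side0.png

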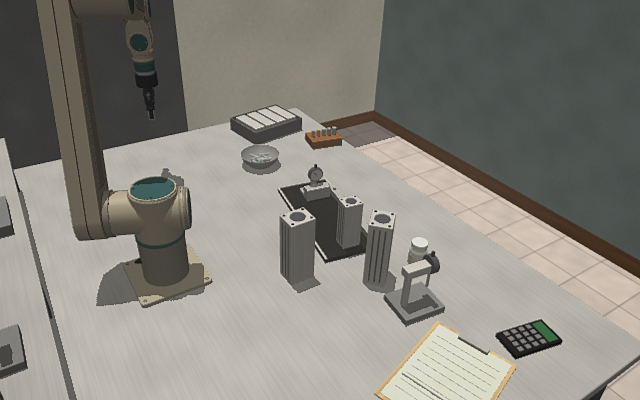

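The scene view shows three housings, with tops at about (239,184), (251,235) and (291,217). The one at (291,217), which is (349,201) in the side view, stands on the black plate and is the smallest. The stop is at (362,208) and the fence is the rail along the plate's lower right edge. I'll check that choice in one close crop.

Run:
```python
from h import *
a=load('scene0')['color'][180:280,230:400,::-1]; b=load('side0')['color'][150:300,260:400,::-1]
a=cv2.resize(a,None,fx=4.6,fy=4.6,interpolation=cv2.INTER_CUBIC)
cv2.imwrite('pics/c1.png',a); 
b=cv2.resize(b,None,fx=4,fy=4,interpolation=cv2.INTER_CUBIC);cv2.imwrite('pics/c2.png',b)
```

```text
(no output)
```

View pics/c1.png

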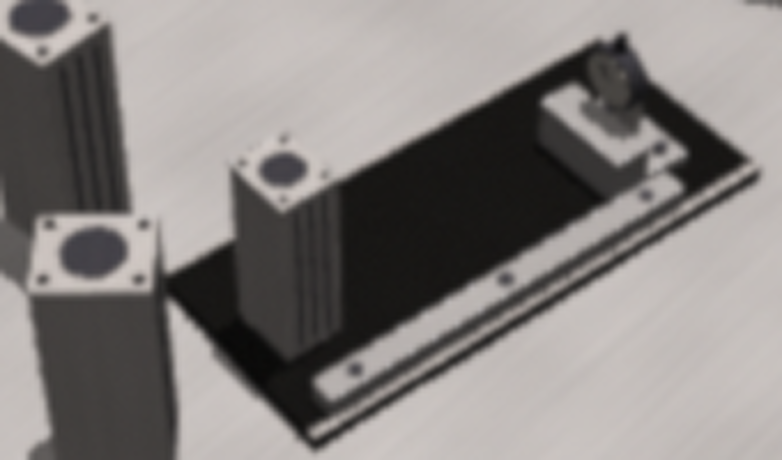

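View pics/c2.png

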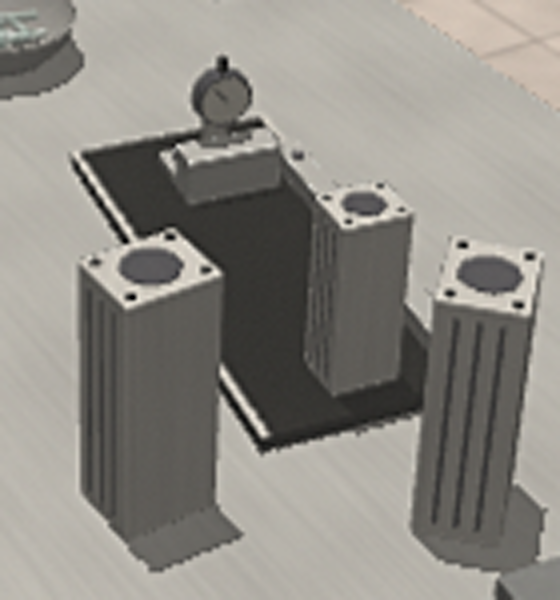

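The crop confirms it. The housing on the plate has its bore at crop 1 (284,169) and is clearly smaller than the two off the plate, so I'll take that one. The stop's face top edge runs (540,100) to (620,165), and the fence's inner top edge runs (315,378) to (645,178).

```bash
cat > m.py <<'E'
from h import *
from scipy.optimize import least_squares
A=load('scene0');B=load('side0')
a=lambda u,v:np.array([230+(u+.5)/4.6-.5,180+(v+.5)/4.6-.5]); b=lambda u,v:np.array([260+(u+.5)/4-.5,150+(v+.5)/4-.5])
# plate pose fit: x,y,yaw
obs=[(A,a(165,287),(-170,100,15)),(A,a(311,430),(-170,-100,15)),(A,a(757,168),(270,-100,15)),(A,a(600,42),(270,100,15)),
     (B,b(75,155),(270,100,15)),(B,b(263,438),(-170,100,15))]
def T(p,q):
    c,s=np.cos(p[2]),np.sin(p[2]); return np.array([p[0]+c*q[0]-s*q[1],p[1]+s*q[0]+c*q[1],q[2]])
def r(p): return np.concatenate([proj(c,T(p,q))-o for c,o,q in obs])
x0=atz(A,*a(460,240),15); d=atz(A,*a(757,168),15)-atz(A,*a(311,430),15)
f=least_squares(r,[x0[0],x0[1],np.arctan2(d[1],d[0])]); p=f.x
print('plate',p[:2],np.degrees(p[2]),f.fun.round(1), 'len',np.linalg.norm(d))
def inv(X):
    c,s=np.cos(p[2]),np.sin(p[2]); e=X[:2]-p[:2]; return np.array([c*e[0]+s*e[1],-s*e[0]+c*e[1]]).round(1)
if __name__=='__main__':
    P=lambda n,C,o,z:print(n,atz(C,*o,z).round(1),'plate',inv(atz(C,*o,z)))
    P('bore A',A,a(284,169),175);P('bore B',B,b(365,204),175)
    for i,o in enumerate([(232,172),(285,137),(340,183),(285,212)]):P('topA%d'%i,A,a(*o),175)
    for i,o in enumerate([(240,328),(292,362),(342,328)]):P('botA%d'%i,A,a(*o),15)
    for i,o in enumerate([(315,378),(645,178)]):P('fence%d'%i,A,a(*o),37)
    for o in[(540,100),(620,165)]:P('stop top',A,a(*o),60)
    for o in[(540,140),(610,203)]:P('stop bot',A,a(*o),15)
    for o in[(188,165),(280,150)]:P('stop topB',B,b(*o),60)
    for o in[(186,203),(280,186)]:P('stop botB',B,b(*o),15)
    for n,o,z in[('bowl',(402,160),40),('jar',(285,300),40),('gstand',(224,310),10),('h1',(239,184),200),('h2',(251,235),200)]:P(n,A,o,z)
E
python3 m.py
```

```text
plate [560.40575308 -46.17828626] 80.2536159635511 [-1.7 -3.4  0.7  2.2  1.5  0.  -0.8 -1.8  0.6 -0.2  0.8  0.4] len 432.39433545063696
bore A [ 541.3 -163.7  175. ] plate [-119.1   -1.1]
bore B [ 539.8 -160.3  175. ] plate [-116.    1.]
topA0 [ 517.2 -189.9  175. ] plate [-149.    18.3]
topA1 [ 519.8 -140.9  175. ] plate [-100.3   23.9]
topA2 [ 578.8 -147.3  175. ] plate [-96.5 -35.2]
topA3 [ 570.4 -192.2  175. ] plate [-142.2  -34.5]
botA0 [ 518.5 -193.6   15. ] plate [-152.4   16.4]
botA1 [ 569.1 -190.8   15. ] plate [-141.   -33.1]
botA2 [ 573.6 -142.8   15. ] plate [-93.  -29.3]
fence0 [ 604.5 -202.7   37. ] plate [-146.8  -70. ]
fence1 [654.3 112.3  37. ] plate [172.1 -65.7]
stop top [553.3 104.9  60. ] plate [147.7  32.5]
stop top [644.2  91.2  60. ] plate [149.6 -59.3]
stop bot [554.4 107.   15. ] plate [150.   31.8]
stop bot [639.1  90.5  15. ] plate [148.  -54.4]
stop topB [549.3 108.4  60. ] plate [150.5  37.2]
stop topB [634.4  88.6  60. ] plate [145.4 -50.1]
stop botB [552.  114.9  15. ] plate [157.3  35.5]
stop botB [641.6  95.9  15. ] plate [153.7 -55.9]
bowl [548.6 458.1  40. ] plate [495.  97.]
jar [ 680.2 -337.8   40. ] plate [-267.1 -167.4]
gstand [ 553.8 -475.    10. ] plate [-423.8  -66.1]
h1 [ 326.8 -191.2  200. ] plate [-182.5  205.7]
h2 [ 525.8 -317.3  200. ] plate [-273.1  -11.8]
```

```bash
sed -i 's/^obs=\[(A,a(165,287),(-170,100,15)),/obs=[/' m.py; python3 m.py | egrep 'plate \[|fence|stop|bore'
python3 - <<'E'
from m import *
def tri(pa,pb):
    f=least_squares(lambda X:np.r_[proj(A,X)-pa,proj(B,X)-pb],[500,-200,190]);return f.x.round(),f.fun.round(1)
print(tri(a(284,169),b(365,204)),'h1',tri(a(38,16),b(150,266)),'h2',tri(a(92,252),b(490,273)))
for q in[(-185,0),(-118,0),(-70,0)]:print(q,T(p,(*q,0)))
print(np.degrees(p[2]))
E
```

```text
plate [557.63805871 -45.67077952] 79.74132443687239 [-0.3  1.5  1.2  0.1 -0.7 -2.   0.4 -0.3 -0.6  0.5] len 432.39433545063696
bore A [ 541.3 -163.7  175. ] plate [-119.    -4.9]
bore B [ 539.8 -160.3  175. ] plate [-116.    -2.9]
topA0 [ 517.2 -189.9  175. ] plate [-149.2   14.1]
topA1 [ 519.8 -140.9  175. ] plate [-100.5   20.2]
topA2 [ 578.8 -147.3  175. ] plate [-96.2 -38.9]
topA3 [ 570.4 -192.2  175. ] plate [-141.9  -38.6]
botA0 [ 518.5 -193.6   15. ] plate [-152.6   12.2]
botA1 [ 569.1 -190.8   15. ] plate [-140.7  -37.1]
botA2 [ 573.6 -142.8   15. ] plate [-92.8 -33. ]
fence0 [ 604.5 -202.7   37. ] plate [-146.2  -74.1]
fence1 [654.3 112.3  37. ] plate [172.6 -67. ]
stop top [553.3 104.9  60. ] plate [147.4  31. ]
stop top [644.2  91.2  60. ] plate [150.1 -60.8]
stop bot [554.4 107.   15. ] plate [149.7  30.3]
stop bot [639.1  90.5  15. ] plate [148.5 -55.9]
stop topB [549.3 108.4  60. ] plate [150.2  35.7]
stop topB [634.4  88.6  60. ] plate [145.8 -51.6]
stop botB [552.  114.9  15. ] plate [157.   34.1]
stop botB [641.6  95.9  15. ] plate [154.2 -57.4]
bowl [548.6 458.1  40. ] plate [494.2  98.6]
jar [ 680.2 -337.8   40. ] plate [-265.6 -172.6]
gstand [ 553.8 -475.    10. ] plate [-423.2  -72.7]
h1 [ 326.8 -191.2  200. ] plate [-184.3  201.2]
h2 [ 525.8 -317.3  200. ] plate [-273.  -17.]
plate [557.63805871 -45.67077952] 79.74132443687239 [-0.3  1.5  1.2  0.1 -0.7 -2.   0.4 -0.3 -0.6  0.5] len 432.39433545063696
(array([ 540., -162.,  174.]), array([ 0.1, -0.4,  0.2,  0.4])) h1 (array([ 329., -196.,  212.]), array([ 0.2, -0.7,  0.3,  0.5])) h2 (array([ 528., -322.,  212.]), array([ 0.3, -0.8,  0.5,  0.7]))
(-185, 0) [ 524.69093806 -227.71332191    0.        ]
(-118, 0) [ 536.62313851 -161.78440115    0.        ]
(-70, 0) [ 545.17158062 -114.5517415     0.        ]
79.74132443687239
```

```bash
python3 -m crank '[[0,[0,-6,1],0.127],[0,[1,-6,1],0],[0,[2,-6,0],0],[0,[3,-5.5,0],0],[0,[3,-5.5,0],0],[0,[3,-5.5,0],0],[0,[3,-5.5,0],0],[0,[3,-5.5,0],0],[0,[3,-5,0],0],[0,[3,-5,0],0]]'
```

```text
clock: 1.35
ee_pos: [414.8, 44.4, 273.2]
tcp_rot: [[-0.988, 0.157, 0.0], [0.157, 0.988, 0.0], [-0.0, 0.0, -1.0]]
contact_force: [0.1, 0.7, -1.0]
width: -0.0
```

```bash
python3 -m crank '[[0,[2,-2,3],0],[0,[2,-2,3],0],[0,[2,-2,3],0],[0,[2,-2,3],0],[0,[2,-1.5,3],0],[0,[2,0,3],0],[0,[1,0,2],0],[0,[0,0,0],0],[0,[0,0,0],0],[0,[0,0,0],0]]'
python3 - <<'E'
from h import *
c=shot('wrist','w0'); print(-np.array(c['R']).T@c['t'],c['R'])
E
```

```text
clock: 2.6
ee_pos: [543.5, -48.4, 472.0]
tcp_rot: [[-0.988, 0.156, -0.002], [0.156, 0.988, 0.0], [0.002, 0.0, -1.0]]
contact_force: [-0.4, -0.1, -0.3]
width: -0.0
[463.83948428 -36.48959002 593.53014112] [[ 1.55648570e-01  9.87812418e-01  3.85398528e-04]
 [ 9.37909552e-01 -1.47907844e-01  3.13765744e-01]
 [ 3.09998701e-01 -4.84757204e-02 -9.49500347e-01]]
```

View pics/w0.png

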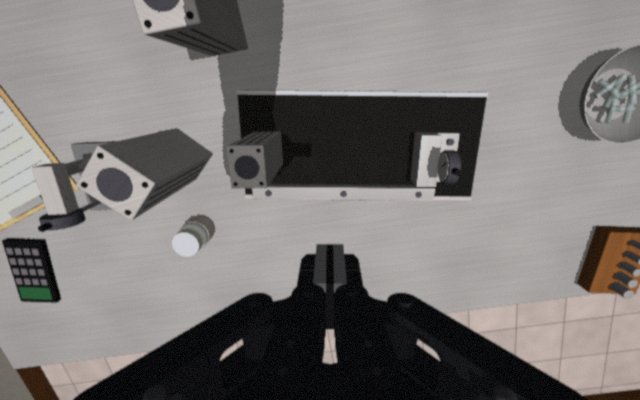

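The wrist view shows the plate's far edge from (240,94) to (488,95) and its right corner at (471,200). The housing bore is at (246,168), the fence's inner edge is at v≈186, and the stop face is at u≈414. I'll refine the plate yaw from this.

Run:
```python
from m import *
c=load('w0');g=c['color'][:,:,::-1]
cv2.imwrite('pics/w0c.png',cv2.resize(g[80:215,215:500],None,fx=2.8,fy=2.8,interpolation=cv2.INTER_CUBIC))
gr=g.mean(2)
def edge(cols,lo,hi,sgn):  # subpixel strongest vertical gradient per column
    o=[]
    for u in cols:
        d=sgn*np.diff(gr[lo:hi,u]); k=d.argmax(); w=d[max(k-1,0):k+2].clip(0); o.append((u,lo+max(k-1,0)+.5+(w*np.arange(len(w))).sum()/w.sum()))
    return np.array(o)
def line(o,z):
    X=np.array([atz(c,u,v,z) for u,v in o]); m=np.median
    k=np.polyfit(X[:,1],X[:,0],1); res=X[:,0]-np.polyval(k,X[:,1]); X=X[abs(res)<1.5]; k=np.polyfit(X[:,1],X[:,0],1)
    return 90-np.degrees(np.arctan(k[0])),X.mean(0).round(1),len(X)
print('far edge',line(edge(range(245,480,4),92,102,-1),15))
print('fence',line(edge(range(290,408,4),178,192,1),37))
for n,q,z in[('bore',(246,168),175),('stop top',(415,135),60),('stop top',(414,187),60)]:
    X=atz(c,*q,z);print(n,X.round(1))
```

```text
plate [557.63805871 -45.67077952] 79.74132443687239 [-0.3  1.5  1.2  0.1 -0.7 -2.   0.4 -0.3 -0.6  0.5] len 432.39433545063696
far edge (np.float64(80.4963169100209), array([475.5,  18.2,  15. ]), 59)
fence (np.float64(80.36364868085099), array([631.4, -27.8,  37. ]), 30)
bore [ 541.3 -164.   175. ]
stop top [551.6  95.9  60. ]
stop top [642.8  87.7  60. ]
```

View pics/w0c.png

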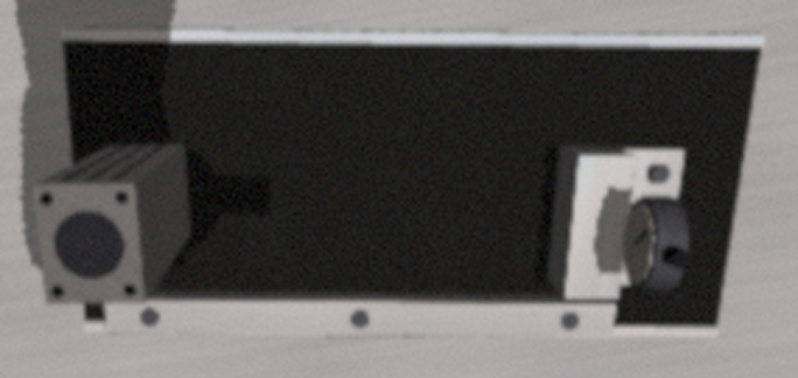

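```bash
python3 -m crank '[[0,[-0.2,-3,0],-0.01],[0,[-0.2,-3,0],0],[0,[-0.2,-3,-3],0],[0,[-0.2,-3,-4],0],[0,[-0.2,-3,-5],0],[0,[-0.2,-2.4,-5],0],[0,[0,0,-5],0],[0,[0,0,-5],0],[0,[0,0,-2.5],0],[0,[0,0,0],0]]'
```

```text
clock: 3.9
ee_pos: [529.8, -221.2, 175.3]
tcp_rot: [[-0.986, 0.166, -0.006], [0.166, 0.986, 0.003], [0.006, 0.002, -1.0]]
contact_force: [-0.1, -0.1, -0.6]
width: 0.001
```

```bash
python3 -m crank '[[0,[0.07,0.4,0],0],[0,[0.07,0.4,0],0],[0,[0.07,0.4,0],0],[0,[0.07,0.4,0],0],[0,[0.07,0.4,0],0],[0,[0.07,0.4,0],0],[0,[0.07,0.4,0],0],[0,[0.07,0.4,0],0],[0,[0.07,0.4,0],0],[0,[0.07,0.4,0],0]]'; python3 -m crank '[[0,[0.07,0.4,0],0],[0,[0.07,0.4,0],0],[0,[0.07,0.4,0],0],[0,[0.07,0.4,0],0],[0,[0.07,0.4,0],0],[0,[0.07,0.4,0],0],[0,[0.07,0.4,0],0],[0,[0,0,0],0],[0,[0,0,0],0],[0,[0,0,0],0]]'
python3 - <<'E'
from h import *
c=shot('scene','s1');shot('side','d1');w=shot('wrist','w1')
a=cv2.resize(c['color'][160:290,220:420,::-1],(800,520)); cv2.imwrite('pics/s1c.png',a)
E
```

```text
clock: 5.15
ee_pos: [539.5, -182.3, 178.3]
tcp_rot: [[-0.986, 0.166, -0.0], [0.166, 0.986, 0.0], [0.0, 0.0, -1.0]]
contact_force: [-0.1, 0.5, 0.1]
width: -0.002
clock: 6.4
ee_pos: [544.3, -154.8, 178.3]
tcp_rot: [[-0.986, 0.166, 0.0], [0.166, 0.986, -0.0], [-0.0, -0.0, -1.0]]
contact_force: [-0.6, 0.3, 0.4]
width: -0.001
```

View pics/s1c.png

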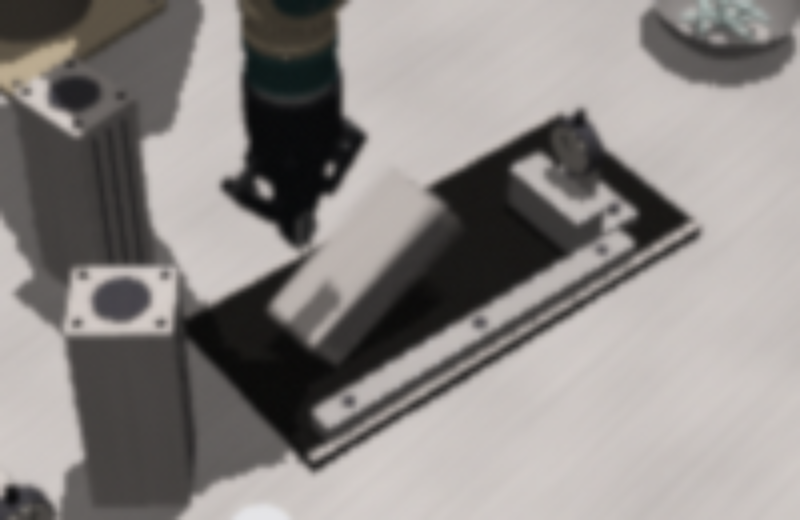

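The housing has tipped and is falling towards the stop (its blurred end is at about (430,200) in the crop). Next I'll let it settle, move to the free side and open the jaws partly so two fingers push.

```bash
python3 -m crank '[[0,[0,0,2],0],[6,[-1,1.0,2],0],[6,[-1.5,2,2],0],[6,[-1.5,2,2],0],[6,[-1.5,2,2],0],[6,[-1.5,2,2],0],[6,[-0.4,2,2],0],[6,[0,0,2],0],[6,[0,0,2],0],[6,[0,0,0],0]]'
python3 - <<'E'
from h import *
c=shot('wrist','w2');d=shot('side','d2');s=shot('scene','s2')
a=cv2.resize(s['color'][160:290,220:420,::-1],(585,380)); b=cv2.resize(c['color'][::,:,::-1],None,fx=.9,fy=.9)
im=np.zeros((600,800,3),np.uint8); im[:300,:480]=cv2.resize(c['color'][:,:,::-1],(480,300)); im[300:600,:460]=cv2.resize(s['color'][160:290,220:420,::-1],(460,300));im[100:500,480:800]=cv2.resize(d['color'][150:300,270:390,::-1],(320,400))
cv2.imwrite('pics/m2.png',im)
E
```

```text
clock: 7.8
ee_pos: [470.7, -44.4, 360.6]
tcp_rot: [[-0.986, 0.166, 0.004], [0.166, 0.986, -0.001], [-0.004, -0.0, -1.0]]
contact_force: [-0.8, -0.2, -0.3]
width: 0.703
```

View pics/m2.png

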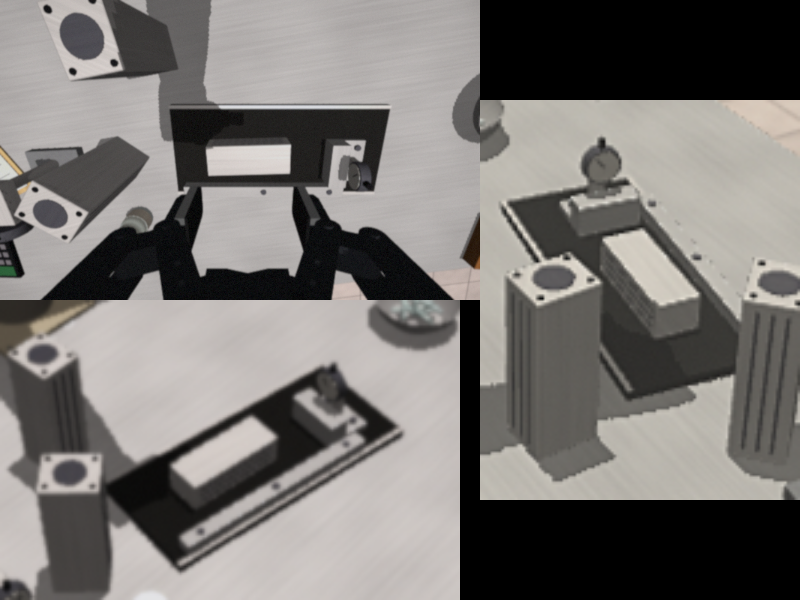

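The housing lies flat on the plate, with its bright upper face at (207–290, 141–176) in the wrist tile. I'll measure that face.

```bash
cat > lie.py <<'E'
from h import *
import sys
def lie(f,thr=150):
    c=load(f); g=(c['color'].mean(2)>thr).astype(np.uint8)
    n,l,st,ce=cv2.connectedComponentsWithStats(g)
    h=proj(c,(558,-59,65)) if len(sys.argv)<4 else np.array([float(sys.argv[2]),float(sys.argv[3])])
    k=l[int(h[1]),int(h[0])]; v,u=np.where(l==k)
    W=np.array([atz(c,x,y,65)[:2] for x,y in zip(u,v)],np.float32)
    (cx,cy),(w,hh),an=cv2.minAreaRect(W); q=cv2.boxPoints(((cx,cy),(w,hh),an))
    e=q[1]-q[0] if np.linalg.norm(q[1]-q[0])>np.linalg.norm(q[2]-q[1]) else q[2]-q[1]
    yaw=np.degrees(np.arctan2(e[1],e[0]))%180
    t=np.radians(80.4);ux=np.array([np.cos(t),np.sin(t)]);uy=np.array([-ux[1],ux[0]]);F=np.array([631.4,-27.8]);S=np.array([597.,91.8])
    C=np.array([cx,cy]);print('centre',C.round(1),'size',w,hh,'yaw',yaw,'area',len(u),'from fence',(C-F)@uy,'end to stop',(S-C)@ux-80)
    return C
lie(sys.argv[1])
E
python3 lie.py w2
```

```text
centre [554.2 -56.4] size 158.78082275390625 59.29304122924805 yaw 82.23799 area 4253 from fence 71.36069737062573 end to stop 73.25272920706007
```

```bash
python3 -m crank '[[6,[0.3,0,-4],0],[6,[0.3,0,-4],0],[6,[0.3,0,-4],0],[6,[0.3,0,-4],0],[6,[0.3,0,-4],0],[6,[0.3,0,-4],0],[6,[0,0,-4],0],[6,[0,0,-2],0],[6,[0,0,-1],0],[6,[0,0,0],0]]'
```

```text
clock: 9.2
ee_pos: [487.4, -44.5, 47.6]
tcp_rot: [[-0.986, 0.166, -0.002], [0.166, 0.986, 0.0], [0.002, 0.0, -1.0]]
contact_force: [0.4, 0.1, 1.1]
width: 0.707
```

```bash
python3 -m crank '[[6,[0.4,-0.07,0],0],[6,[0.4,-0.07,0],0],[6,[0.4,-0.07,0],0],[6,[0.4,-0.07,0],0],[6,[0.4,-0.07,0],0],[6,[0.4,-0.07,0],0],[6,[0.4,-0.07,0],0],[6,[0.4,-0.07,0],0],[6,[0.4,-0.07,0],0],[6,[0.4,-0.07,0],0]]';python3 -m crank '[[6,[0.15,-0.03,0],0],[6,[0.15,-0.03,0],0],[6,[0.15,-0.03,0],0],[6,[0.15,-0.03,0],0],[6,[0.15,-0.03,0],0],[6,[0.15,-0.02,0],0],[6,[0.15,-0.02,0],0],[6,[0.15,-0.02,0],0],[6,[0.15,-0.02,0],0],[6,[0.15,-0.02,0],0]]'
```

```text
clock: 10.45
ee_pos: [528.4, -51.7, 48.1]
tcp_rot: [[-0.986, 0.166, -0.0], [0.166, 0.986, -0.0], [0.0, -0.0, -1.0]]
contact_force: [-0.5, 0.1, -1.9]
width: 0.701
clock: 11.7
ee_pos: [543.4, -54.2, 48.3]
tcp_rot: [[-0.986, 0.166, 0.0], [0.166, 0.986, -0.0], [-0.0, -0.0, -1.0]]
contact_force: [-0.7, 0.2, -0.6]
width: 0.7
```

Run:
```python
from h import *
c=shot('side','d3');s=shot('scene','s3')
im=np.zeros((420,800,3),np.uint8); im[:,:420]=cv2.resize(s['color'][160:290,250:380,::-1],(420,420),interpolation=2);im[:,420:]=cv2.resize(c['color'][150:290,270:397,::-1],(380,420),interpolation=2)
cv2.imwrite('pics/m3.png',im)
```

```text
(no output)
```

View pics/m3.png

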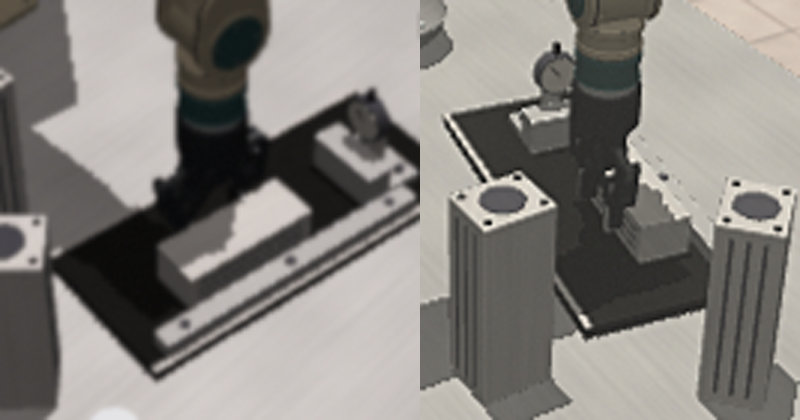

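The fingers are pushing the housing and it is nearly at the fence, with a small dark gap left. I'll continue slowly.

```bash
python3 -m crank '[[6,[0.08,-0.01,0],0],[6,[0.08,-0.01,0],0],[6,[0.08,-0.02,0],0],[6,[0.08,-0.01,0],0],[6,[0.08,-0.01,0],0],[6,[0.08,-0.02,0],0],[6,[0.08,-0.01,0],0],[6,[0.08,-0.01,0],0],[6,[0.08,-0.01,0],0],[6,[0.08,-0.02,0],0]]'
```

```text
clock: 13.05
ee_pos: [551.4, -55.4, 48.3]
tcp_rot: [[-0.986, 0.166, -0.0], [0.166, 0.986, 0.0], [0.0, 0.0, -1.0]]
contact_force: [-2.7, 0.5, 2.4]
width: 0.704
```

```bash
python3 -m crank '[[6,[0.03,0,0],0],[6,[0.03,-0.01,0],0],[6,[0.03,0,0],0],[6,[0.03,-0.01,0],0],[6,[0.03,0,0],0],[6,[0.03,-0.01,0],0],[6,[0,0,0],0],[6,[0,0,0],0],[6,[0,0,0],0],[6,[0,0,0],0]]'
```

```text
clock: 14.3
ee_pos: [553.3, -55.7, 48.3]
tcp_rot: [[-0.986, 0.166, 0.0], [0.166, 0.986, -0.0], [-0.0, 0.0, -1.0]]
contact_force: [-1.4, 0.5, 0.1]
width: 0.701
```

```bash
python3 -m crank '[[6,[0.02,0,0],0],[6,[0.02,-0.01,0],0],[6,[0.02,0,0],0],[6,[0.02,0,0],0],[6,[0.02,-0.01,0],0],[6,[0,0,0],0],[6,[0,0,0],0],[6,[0,0,0],0],[6,[0,0,0],0],[6,[0,0,0],0]]'
```

```text
clock: 15.55
ee_pos: [554.2, -56.0, 48.3]
tcp_rot: [[-0.986, 0.166, 0.0], [0.166, 0.986, -0.0], [-0.0, -0.0, -1.0]]
contact_force: [-1.2, 0.2, -1.4]
width: 0.701
```

```bash
python3 -m crank '[[6,[0.02,0,0],0],[6,[0.02,-0.01,0],0],[6,[0.02,0,0],0],[6,[0.02,0,0],0],[6,[0.02,-0.01,0],0],[6,[0,0,0],0],[6,[0,0,0],0],[6,[0,0,0],0],[6,[0,0,0],0],[6,[0,0,0],0]]'
```

```text
clock: 16.8
ee_pos: [554.9, -56.1, 48.3]
tcp_rot: [[-0.986, 0.166, -0.0], [0.166, 0.986, 0.0], [0.0, -0.0, -1.0]]
contact_force: [-3.5, 0.4, 1.6]
width: 0.702
```

```bash
python3 -m crank '[[6,[0.01,0,0],0],[6,[0.01,0,0],0],[6,[0.01,0,0],0],[6,[0.01,0,0],0],[6,[0.01,0,0],0],[6,[0,0,0],0],[6,[0,0,0],0],[6,[0,0,0],0],[6,[0,0,0],0],[6,[0,0,0],0]]'
```

```text
clock: 18.05
ee_pos: [555.0, -56.1, 48.3]
tcp_rot: [[-0.986, 0.166, -0.001], [0.166, 0.986, -0.0], [0.001, -0.0, -1.0]]
contact_force: [-5.5, 0.8, 4.1]
width: 0.705
```

```bash
python3 -m crank '[[6,[0.02,0,0],0],[6,[0.02,0,0],0],[6,[0.02,0,0],0],[6,[0.02,-0.01,0],0],[6,[0.02,0,0],0],[6,[0.02,0,0],0],[6,[0,0,0],0],[6,[0,0,0],0],[6,[0,0,0],0],[6,[0,0,0],0]]'
```

```text
clock: 19.3
ee_pos: [555.0, -56.0, 48.1]
tcp_rot: [[-0.986, 0.166, -0.004], [0.166, 0.986, 0.0], [0.004, -0.0, -1.0]]
contact_force: [-8.3, 1.1, 6.2]
width: 0.71
```

```bash
python3 -m crank '[[6,[0.03,0,0],0],[6,[0.03,0,0],0],[6,[0.03,-0.01,0],0],[6,[0.03,0,0],0],[6,[0.03,-0.01,0],0],[6,[0,0,0],0],[6,[0,0,0],0],[6,[0,0,0],0],[6,[0,0,0],0],[6,[0,0,0],0]]'
```

```text
clock: 20.55
ee_pos: [555.0, -56.0, 47.8]
tcp_rot: [[-0.986, 0.166, -0.007], [0.166, 0.986, 0.001], [0.007, -0.0, -1.0]]
contact_force: [-10.7, 0.8, 7.3]
width: 0.702
```

```bash
python3 -m crank '[[6,[0.03,0,0],0],[6,[0.03,-0.01,0],0],[6,[0.02,0,0],0],[6,[0,0,0],0],[6,[0,0,0],0],[6,[0,0,0],0],[6,[0,0,0],0],[6,[0,0,0],0],[6,[0,0,0],0],[6,[0,0,0],0]]'
python3 - <<'E'
from h import *
for i in range(2): s=robot.read_state();print(s['contact_force'].round(1) if hasattr(s['contact_force'],'round') else s['contact_force'],s['wrist_torque'])
E
```

```text
clock: 21.8
ee_pos: [554.9, -55.9, 47.7]
tcp_rot: [[-0.986, 0.166, -0.008], [0.166, 0.986, 0.001], [0.008, -0.001, -1.0]]
contact_force: [-11.8, 0.1, 8.7]
width: 0.704
[-11.8   0.1   8.7] [0.23108021 2.10446629 0.06214109]
[-11.8   0.1   8.7] [0.23108021 2.10446629 0.06214109]
```

The press is holding at about 12 N with the housing flush. Next I'll retreat, rise, close the fingers and move behind the rear end.

```bash
python3 -m crank '[[6,[-0.15,0.02,0],0],[6,[-0.2,0.03,0],0],[6,[-0.5,0.1,0],0],[6,[-1.2,0.2,0],0],[6,[-1,0.1,3],0],[0,[0,0,5],0],[0,[0,-2,3],0],[0,[0,-4,0],0],[0,[1,-4,0],0],[0,[1,-2.5,0],0]]';python3 - <<'E'
from h import *
s=shot('scene','s4')
E
python3 lie.py s4 | tail -1
```

```text
clock: 23.05
ee_pos: [549.2, -178.7, 158.9]
tcp_rot: [[-0.986, 0.167, 0.002], [0.167, 0.986, -0.001], [-0.002, -0.0, -1.0]]
contact_force: [-0.4, 0.3, -0.4]
width: -0.001
centre [156.6 487.5] size 4045.647705078125 2578.276123046875 yaw 43.593037 area 120450 from fence 554.1253487565175 end to stop -396.7471535553039
```

```bash
python3 -m crank '[[0,[1,0,0],0],[0,[1,0,-1],0],[0,[0.6,0.2,-2],0],[0,[0,0,-2],0],[0,[0,0,-2],0],[0,[0,0,-2],0],[0,[0,0,-1],0],[0,[0,0,-1],0],[0,[0,0,0],0],[0,[0,0,0],0]]';python3 - <<'E'
from h import *
c=shot('side','d4');s=shot('scene','s4')
im=np.zeros((420,800,3),np.uint8); im[:,:420]=cv2.resize(s['color'][160:290,250:380,::-1],(420,420),interpolation=2);im[:,420:]=cv2.resize(c['color'][150:290,270:397,::-1],(380,420),interpolation=2)
cv2.imwrite('pics/m4.png',im)
E
```

```text
clock: 24.35
ee_pos: [575.2, -175.2, 48.9]
tcp_rot: [[-0.986, 0.166, 0.001], [0.166, 0.986, -0.0], [-0.001, -0.0, -1.0]]
contact_force: [0.4, -0.2, 0.7]
width: -0.001
```

View pics/m4.png

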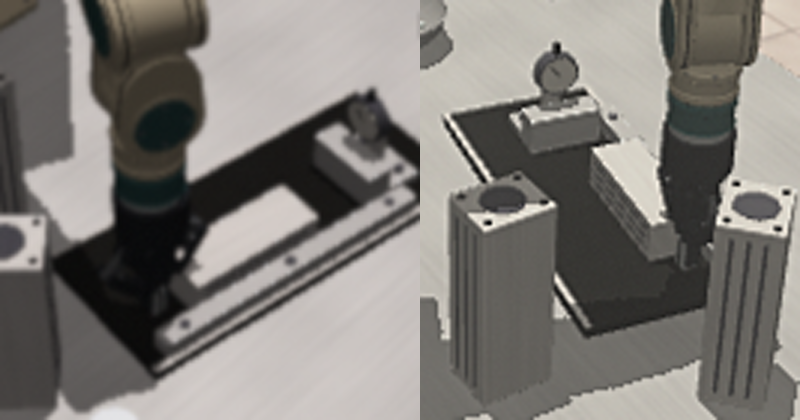

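The housing is flush along the fence and the closed fingers stand behind its rear end, with the stop ahead. I'll slide it along the fence.

```bash
python3 -m crank '[[0,[0.07,0.4,0],0],[0,[0.07,0.4,0],0],[0,[0.06,0.4,0],0],[0,[0.07,0.4,0],0],[0,[0.07,0.4,0],0],[0,[0.07,0.4,0],0],[0,[0.06,0.4,0],0],[0,[0.07,0.4,0],0],[0,[0.07,0.4,0],0],[0,[0.07,0.4,0],0]]'; python3 -m crank '[[0,[0.07,0.4,0],0],[0,[0.07,0.4,0],0],[0,[0.06,0.4,0],0],[0,[0.07,0.4,0],0],[0,[0.07,0.4,0],0],[0,[0.07,0.4,0],0],[0,[0.06,0.4,0],0],[0,[0.07,0.4,0],0],[0,[0.07,0.4,0],0],[0,[0,0,0],0]]'
python3 - <<'E'
from h import *
s=robot.read_state();X=np.array(s['ee_pos'][:2]);t=np.radians(80.4);ux=np.array([np.cos(t),np.sin(t)])
print('tcp to stop',(np.array([597,91.8])-X)@ux,'from fence',(X-[631.4,-27.8])@[-ux[1],ux[0]])
shot('wrist','w5')
E
```

```text
clock: 25.7
ee_pos: [581.6, -135.0, 48.5]
tcp_rot: [[-0.986, 0.166, 0.0], [0.166, 0.986, -0.0], [-0.0, -0.0, -1.0]]
contact_force: [-1.1, -3.6, 2.7]
width: -0.001
clock: 26.95
ee_pos: [587.7, -98.3, 48.4]
tcp_rot: [[-0.986, 0.165, 0.0], [0.165, 0.986, 0.001], [-0.0, 0.001, -1.0]]
contact_force: [-0.4, -2.1, 5.2]
width: -0.003
tcp to stop 189.02798201652416 from fence 31.305001553726473
```

```bash
python3 -m crank '[[0,[0.01,0.08,0],0],[0,[0.02,0.08,0],0],[0,[0.01,0.08,0],0],[0,[0.01,0.08,0],0],[0,[0.02,0.08,0],0],[0,[0.01,0.08,0],0],[0,[0.01,0.08,0],0],[0,[0.01,0.08,0],0],[0,[0.02,0.08,0],0],[0,[0.01,0.08,0],0]]'; python3 -m crank '[[0,[0.01,0.03,0],0],[0,[0,0.03,0],0],[0,[0.01,0.03,0],0],[0,[0,0.03,0],0],[0,[0.01,0.03,0],0],[0,[0,0.03,0],0],[0,[0.01,0.03,0],0],[0,[0,0,0],0],[0,[0,0,0],0],[0,[0,0,0],0]]'
```

```text
clock: 28.25
ee_pos: [588.9, -91.1, 48.4]
tcp_rot: [[-0.986, 0.166, 0.0], [0.166, 0.986, -0.0], [-0.0, -0.0, -1.0]]
contact_force: [-1.2, -4.7, 6.1]
width: 0.003
clock: 29.5
ee_pos: [589.2, -89.0, 48.4]
tcp_rot: [[-0.986, 0.166, 0.0], [0.166, 0.986, -0.0], [-0.0, -0.0, -1.0]]
contact_force: [-1.5, -5.7, 4.9]
width: 0.002
```

```bash
python3 -m crank '[[0,[0.01,0.03,0],0],[0,[0,0.03,0],0],[0,[0.01,0.03,0],0],[0,[0,0.03,0],0],[0,[0.01,0.03,0],0],[0,[0,0.03,0],0],[0,[0,0.02,0],0],[0,[0,0,0],0],[0,[0,0,0],0],[0,[0,0,0],0]]'
```

```text
clock: 30.75
ee_pos: [589.6, -87.0, 48.4]
tcp_rot: [[-0.986, 0.166, 0.0], [0.166, 0.986, -0.0], [-0.0, -0.0, -1.0]]
contact_force: [-0.5, -4.7, 5.7]
width: -0.001
```

```bash
python3 -m crank '[[0,[0.01,0.03,0],0],[0,[0,0.03,0],0],[0,[0.01,0.03,0],0],[0,[0,0.03,0],0],[0,[0.01,0.03,0],0],[0,[0,0.03,0],0],[0,[0,0.02,0],0],[0,[0,0,0],0],[0,[0,0,0],0],[0,[0,0,0],0]]'
```

```text
clock: 32.0
ee_pos: [589.9, -85.0, 48.4]
tcp_rot: [[-0.986, 0.166, 0.0], [0.166, 0.986, -0.0], [-0.0, -0.0, -1.0]]
contact_force: [-0.9, -3.2, 5.1]
width: -0.001
```

```bash
python3 -m crank '[[0,[0.01,0.03,0],0],[0,[0,0.03,0],0],[0,[0.01,0.03,0],0],[0,[0,0.03,0],0],[0,[0.01,0.03,0],0],[0,[0,0.03,0],0],[0,[0,0.02,0],0],[0,[0,0,0],0],[0,[0,0,0],0],[0,[0,0,0],0]]'
```

```text
clock: 33.25
ee_pos: [590.2, -83.0, 48.4]
tcp_rot: [[-0.986, 0.166, 0.0], [0.166, 0.986, -0.0], [-0.0, 0.0, -1.0]]
contact_force: [-1.7, -4.3, 4.3]
width: -0.004
```

```bash
python3 -m crank '[[0,[0.01,0.03,0],0],[0,[0,0.03,0],0],[0,[0.01,0.03,0],0],[0,[0,0.03,0],0],[0,[0.01,0.03,0],0],[0,[0,0.03,0],0],[0,[0,0.02,0],0],[0,[0,0,0],0],[0,[0,0,0],0],[0,[0,0,0],0]]'
```

```text
clock: 34.5
ee_pos: [590.6, -80.9, 48.4]
tcp_rot: [[-0.986, 0.166, 0.0], [0.166, 0.986, 0.0], [-0.0, 0.0, -1.0]]
contact_force: [-0.4, -3.1, 4.7]
width: 0.005
```

```bash
python3 -m crank '[[0,[0.01,0.03,0],0],[0,[0,0.03,0],0],[0,[0.01,0.03,0],0],[0,[0,0.03,0],0],[0,[0.01,0.03,0],0],[0,[0,0.03,0],0],[0,[0,0.02,0],0],[0,[0,0,0],0],[0,[0,0,0],0],[0,[0,0,0],0]]'
```

```text
clock: 35.75
ee_pos: [590.8, -79.0, 48.4]
tcp_rot: [[-0.986, 0.166, 0.0], [0.166, 0.986, -0.0], [-0.0, -0.0, -1.0]]
contact_force: [-0.7, -3.1, 5.4]
width: 0.004
```

Run:
```python
from h import *
c=shot('side','d6');s=shot('scene','s6')
im=np.zeros((480,800,3),np.uint8); im[:,:480]=cv2.resize(s['color'][180:260,290:370+0,::-1],(480,480),interpolation=2);im[:,480:]=cv2.resize(c['color'][160:250,290:350,::-1],(320,480),interpolation=2)
cv2.imwrite('pics/m6.png',im)
```

```text
(no output)
```

View pics/m6.png

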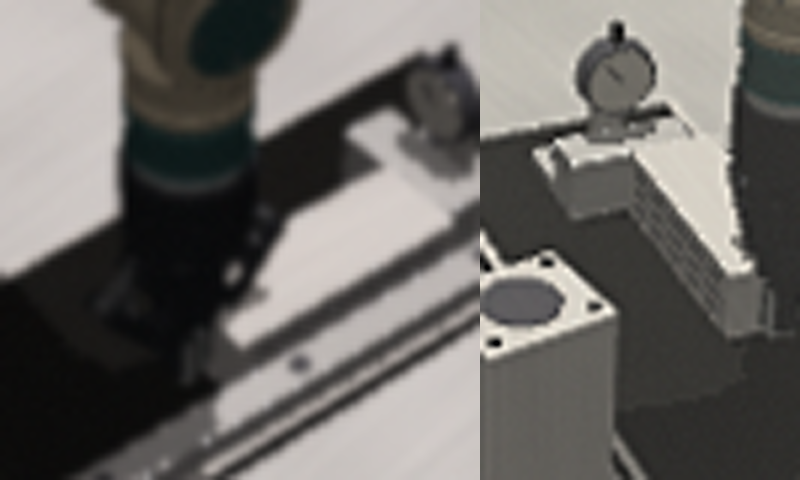

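The housing end is practically at the stop, and its straight side is along the fence. I'll continue in small steps.

```bash
python3 -m crank '[[0,[0.01,0.03,0],0],[0,[0,0.03,0],0],[0,[0.01,0.03,0],0],[0,[0,0.03,0],0],[0,[0.01,0.03,0],0],[0,[0,0.03,0],0],[0,[0,0.02,0],0],[0,[0,0,0],0],[0,[0,0,0],0],[0,[0,0,0],0]]'
```

```text
clock: 37.1
ee_pos: [591.0, -77.6, 48.4]
tcp_rot: [[-0.986, 0.166, -0.0], [0.166, 0.986, -0.002], [-0.0, -0.002, -1.0]]
contact_force: [-1.2, -5.7, 4.4]
width: 0.001
```

```bash
python3 -m crank '[[0,[0,0.02,0],0],[0,[0,0.02,0],0],[0,[0,0.02,0],0],[0,[0.01,0.02,0],0],[0,[0,0.02,0],0],[0,[0,0,0],0],[0,[0,0,0],0],[0,[0,0,0],0],[0,[0,0,0],0],[0,[0,0,0],0]]'
```

```text
clock: 38.35
ee_pos: [591.0, -77.5, 48.4]
tcp_rot: [[-0.986, 0.167, -0.0], [0.167, 0.986, -0.004], [-0.0, -0.004, -1.0]]
contact_force: [-2.3, -8.4, 4.4]
width: 0.001
```

```bash
python3 -m crank '[[0,[0,0.03,0],0],[0,[0.01,0.03,0],0],[0,[0,0.03,0],0],[0,[0.01,0.03,0],0],[0,[0,0.03,0],0],[0,[0,0.03,0],0],[0,[0,0.02,0],0],[0,[0,0,0],0],[0,[0,0,0],0],[0,[0,0,0],0]]'
```

```text
clock: 39.6
ee_pos: [591.1, -77.1, 48.6]
tcp_rot: [[-0.986, 0.168, -0.001], [0.168, 0.986, -0.007], [-0.0, -0.007, -1.0]]
contact_force: [-2.1, -13.1, 6.3]
width: 0.0
```

```bash
python3 -m crank '[[0,[0,0.03,0],0],[0,[0.01,0.03,0],0],[0,[0,0.02,0],0],[0,[0,0,0],0],[0,[0,0,0],0],[0,[0,0,0],0],[0,[0,0,0],0],[0,[0,0,0],0],[0,[0,0,0],0],[0,[0,0,0],0]]'; python3 -m crank '[[0,[0,-0.15,0],0],[0,[0,-0.2,0],0],[0,[-0.02,-0.3,0],0],[0,[-0.1,-0.5,0],0],[0,[-0.2,-1,0],0],[0,[-0.2,-1,2],0],[0,[0,0,4],0],[0,[-2,0,5],0],[0,[-4,-2,5],0],[0,[-4,-2,5],0]]'; python3 -m crank '[[0,[-3,0,3],0],[0,[-3,0,3],0],[0,[0,0,0],0],[0,[0,0,0],0],[0,[0,0,0],0],[0,[0,0,0],0],[0,[0,0,0],0],[0,[0,0,0],0],[0,[0,0,0],0],[0,[0,0,0],0]]'
python3 - <<'E'
from h import *
c=shot('wrist','w7');s=shot('scene','s7')
im=np.zeros((550,800,3),np.uint8); im[:550,:420]=cv2.resize(s['color'][180:285,290:370,::-1],(420,550),interpolation=2);im[:240,420:]=cv2.resize(c['color'][:,:,::-1],(380,240),interpolation=3)
q=proj(c,(606,8,65)).astype(int);print(q)
y0,x0=max(q[1]-52,0),max(q[0]-70,0);print(x0,y0);im[250:,420:]=cv2.resize(c['color'][y0:y0+110,x0:x0+140,::-1],(380,300),interpolation=2)
cv2.imwrite('pics/m7.png',im)
E
```

```text
clock: 40.85
ee_pos: [591.2, -76.8, 48.8]
tcp_rot: [[-0.986, 0.168, -0.001], [0.168, 0.986, -0.008], [-0.0, -0.008, -1.0]]
contact_force: [-2.3, -14.6, 6.6]
width: 0.001
clock: 42.1
ee_pos: [490.3, -142.1, 252.3]
tcp_rot: [[-0.986, 0.165, -0.001], [0.165, 0.986, 0.001], [0.001, 0.001, -1.0]]
contact_force: [0.7, -0.7, -0.4]
width: -0.001
clock: 43.35
ee_pos: [431.7, -141.9, 311.5]
tcp_rot: [[-0.986, 0.166, 0.0], [0.166, 0.986, -0.0], [-0.0, -0.0, -1.0]]
contact_force: [-0.1, 0.1, -0.1]
width: -0.001
[461 271]
391 219
```

View pics/m7.png

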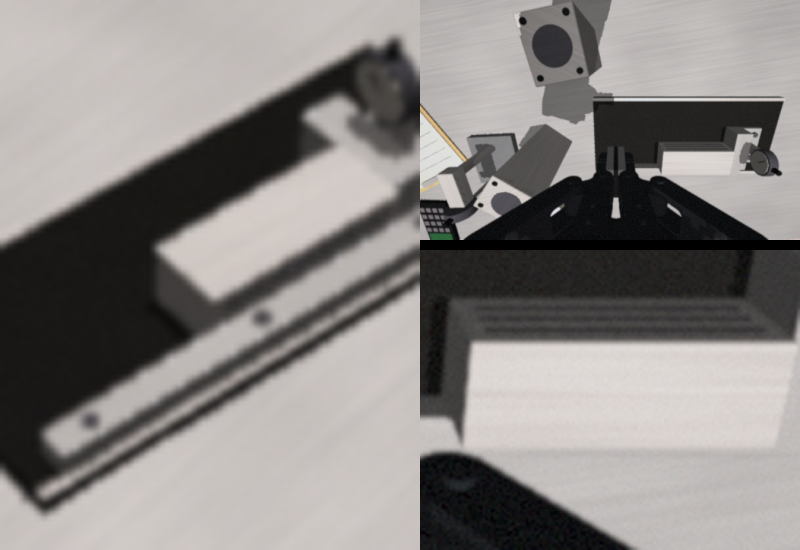

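The final view shows the housing lying against both the fence and the stop, with the tool clear. I'll make one numeric check of its free long edge before handing in.

Run:
```python
from h import *
c=load('w7');gr=c['color'].mean(2);o=[]
for u in range(415,525,3):
    d=np.diff(gr[244:262,u]);k=d.argmax();o.append(atz(c,u,244+k+.5,65))
X=np.array(o);k=np.polyfit(X[:,1],X[:,0],1);r=X[:,0]-np.polyval(k,X[:,1]);X=X[abs(r)<1.5];k=np.polyfit(X[:,1],X[:,0],1)
t=np.radians(80.4);ux=np.array([np.cos(t),np.sin(t)]);uy=np.array([-ux[1],ux[0]])
print('yaw',90-np.degrees(np.arctan(k[0])),len(X),'edge from fence (60)',((X[:,:2]-[631.4,-27.8])@uy).mean())
# plate far edge in the same picture, for relative yaw
o=[]
A0=proj(c,(470,-20,15));A1=proj(c,(489,90,15));print(A0,A1)
for u in range(int(A0[0]),int(A1[0]),3):
    v0=int(A0[1]+(A1[1]-A0[1])*(u-A0[0])/(A1[0]-A0[0]));d=-np.diff(gr[v0-8:v0+12,u]);k=d.argmax();o.append(atz(c,u,v0-8+k+.5,15))
Y=np.array(o);k=np.polyfit(Y[:,1],Y[:,0],1);print('plate edge yaw',90-np.degrees(np.arctan(k[0])),len(Y))
g=gr[262:280].mean(0);u=440+np.diff(g[380:440]).argmax()-60
P=atz(c,u+.5,270,65)[:2];print('rear end to stop (160)',([597,91.8]-P)@ux)
```

```text
yaw 80.46234918714298 37 edge from fence (60) 59.377994768453505
[422.37425635 168.758855  ] [503.94717372 169.12992043]
plate edge yaw 80.46669573256662 27
rear end to stop (160) 153.3859210519039
```

```bash
python3 -c "
from workcell import robot
print(robot.hand_in())"
```

```text
the job is handed in; nothing more can be done
None
```

I tipped the small housing towards the stop and pressed its long side against the fence. I then slid it along the fence, pressed it home against the stop, withdrew the tool, and handed in after about 43 s of the 72 s. No verdict was reported.

- **Fence press:** the wrist force rose to about 12 N over the last few calls and was held there for close to a second.
- **Stop press:** I pressed with about 13 to 15 N at the wrist, a little above 12 N to allow for sliding friction. The tool stopped advancing, so the housing was against the stop.
- **Force limits:** wrist readings stayed well under 25 N. They are only given at the end of each call, so I did not see the peaks between them.
- **Final picture:** the housing's edge is parallel to the plate within about 0.01°. Its free side is 59.4 mm from the fence (60 mm expected, within calibration error). The picture shows no gap at the fence or at the stop.
- **Bystanders:** I did not measure the bowl, jar or gauge stand again. The tool never went near them.

**Check that disagreed:** the rear end measured 153 mm from my first camera estimate of the stop, where 160 mm was expected. I think that first estimate was several millimetres off, because the housing cannot overlap the stop and both the contact force and the pictures show it seated.

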